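# Set the antenna rotator heading and start it

## Robot

A 7-joint arm with a two-finger parallel gripper is mounted at the origin on the work surface. World frame = base frame: x ahead of the robot, y to its left, z up, the work surface at z = 0. Lengths are in m, angles in rad, forces in N, time in s.
With the tool pointing down it reaches from about 0.4 to 0.85 m from the base axis. Payload 10.4 kg.
Tool frame: the origin (TCP) lies midway between the tips of the shut fingers; the grasp point (between the pads) lies r.grip_point_offset behind it (r.grip_point_offset is the distance from the TCP to the grasp point, in m); z points along the fingers, y is the line along which they close (so a half turn about z gives the same grasp; the last joint's range is limited). The gripper opens to 87 mm and grips with 3 to 60 N. Pads are 19 mm wide; open, the fingers measure 117 mm over their backs; the gripper's body (75 mm by 190 mm) begins 51 mm behind the grasp point.
Start: joints at [1.26, 0.332, -0.065, 1.46, 0.022, 1.35, -0.088], TCP at [0.177, -0.599, 0.223] pointing down, gripper open.
Joint ranges: [-2.6, 2.6], [-0.5, 2.12], [-1.47, 1.34], [0.16, 2.42], [-1.27, 4.41], [0.06, 2.06], [-2.6, 2.6]. Speed limits (rad/s): [2.22, 2.22, 2.79, 2.79, 3.14, 3.14, 3.14].

## Interface

Orientations are given as a unit quaternion [x, y, z, w].
In Python, from bench import r gives the robot as it stands.
- The arm moves only by the tool play_rows, never from a script. Its arguments are lists of equal length, an entry for each row: "claw": the closure, from 0 (fully open) to 1 (shut); "delta_pos": the shift along the tool's x, y, z scaled (see below), a list of three; "delta_rot": the turn, a rotation vector about the tool's x, y, z scaled (see below), a list of three. A call has 1 to 8 rows; each row shifts and turns the commanded pose from where the row before left it, along the tool's axes as they then stand; what a row does not reach is not made up. The controller multiplies each number of a shift by 200 mm and each number of a turn by pi rad. A row lasts 1/10 s, in which the tool goes at most 50 mm and 8.59 degrees, less where a joint would pass 70% of its speed; a pose out of reach is approached as far as the arm can. A call with a number of a shift or a turn outside -1 to 1 is refused whole. A call with a gripper value outside its range is refused whole. The fingers move at their own pace and stop on an object; "squeeze" is the grip in N (left out, the last holds). Time passes only in rows, so rows that do not move let the fingers close. It gives the time, the measured TCP pose, the force, the opening and the grip force at its end, in the units of the state.
- r.read_state(): the state, without advancing time (a new reading comes with each control period).
- r.camera(name): name is "side" or "top"; returns a dict with "pixels" (400x640x3 uint8, red, green, blue), "camera_matrix" (3x3 intrinsics, pixels), "D" ([k1, k2, p1, p2, k3] as OpenCV has them; the pictures are not rectified), "cam_to_world" (4x4, takes a point from camera to world coordinates). Camera axes: x right, y up, looking along -z (the intrinsics and any distortion apply to the point x, -y, -z); pixel columns grow to the right and rows downward; lengths in m; the calibration is good to about 2 mm. A picture is of the moment at which its call begins. There is no depth.
- r.close_job(): hands the job in; it is judged then, once.
The state is a dict: "time": time; "joint_positions": joint angles; "joint_vel": joint speeds; "joint_torque": joint torques, N m; "ee_pos": TCP position; "eef_rot": TCP orientation; "ft_force": force on the tool from outside, world axes, zero at the start; "torque": the same for the moment, N m; "width": finger opening in m; "grip_force": force on a finger pad.
Only numpy, scipy, OpenCV 4.12 (cv2) and the standard library are available. Lean on these libraries where they do the work, as an engineer would, in place of code of your own. Each camera call takes 0.05 s, during which the arm holds its last target. There are 200 camera calls.

## Task

On the antenna rotator's control box, push the black heading arm round with one finger until its orange tip points straight at the green bearing marker, then press the blue start button fully down and let it go. Only push and press, gently: pick nothing up, do not shift the control box or the green marker, and leave everything else on the bench where it stands.

Things in the scene. Friction and masses are not known exactly. Their poses are not given: they have to be found in the camera images.
- rotator_box: Dark steel control box standing loose on rubber feet, about 3 kg, 220 (its x) by 310 (its y) by 65 mm high; origin at the centre of its underside, z up. A round white dial (radius 96, 6 mm thick, its face 71 mm above the bench, thin black ticks) is on its top, centred 52 mm towards its -y from the origin. The start button is on the other half of the top.
- heading_arm: Black hub (radius 15, top 105 mm above the bench) with one straight bar, 10 wide, along its own +x out to 74 mm from the axis, outer 20 mm orange. Bar 79 to 97 mm above the bench, 8 mm clear of the dial. Origin on the hub axis at the dial face, z up. Turns level either way, no stop within half a turn, light friction (0.1 N m, 2 N at the bar); stays where left.
- heading_tip (a point): Middle of the heading arm's outer end, 74 mm from the hub axis, 17 mm above the dial face.
- bearing_marker: Small green block, 16 long, 18 wide and 8 mm high with a pointed inner end, lying on the dial's rim 79 to 95 mm from the hub axis, along its own +x (origin on the hub axis at the dial face). It can be pushed round stiffly but must stay. The arm passes inside and above it.
- marker_point (a point): Point just inside the green marker's inner end, 74 mm from the hub axis and 4 mm above the dial face: the arm's tip must come above it.
- start_button (a joint): Blue round spring push button, radius 16, on the box's top; 0 m up, 0.006 m fully down (5 N). It springs back when released.
- start_button_top (a point): Centre of the top of the blue start button's cap; it is pressed straight down.
- fuse_jar: Small jar of fuses, radius 18, 45 mm high, standing on the box's top on the robot side of the button, about 100 mm from it; origin under its centre. Bystander.
- talk_mic: White hand microphone, 55 by 85 by 28 mm, lying on the bench on the robot's side of the box. Bystander.
- desk_mic: Steel desk microphone on a round foot, 215 mm tall, left of the box. Bystander.
- egg_carton: Pink egg carton, 105 by 300 by 59 mm, right of the box. Bystander.
- mug: Blue mug, radius 40, 90 mm high, left of the box. Bystander.
- screwdriver: Screwdriver lying on the bench to the right of the box. Bystander.
- parts_carton: Red carton, 60 by 90 by 55 mm, at the left. Bystander.

How it is judged:
By the outcome, as a careful person would: the job done as asked, in the order asked, and still so for the second after the job is handed in, with the robot touching nothing.
It also fails if it takes over 61 s, if anything falls off the work surface, if the arm or the gripper's body presses on something with over 40 N, if the wrist force passes 120 N, or if a joint passes its speed limit or range.

## Working session

There is one attempt and no reset: what is moved stays moved. The work goes in short steps, Python scripts to look and compute and a tool call to move; the robot and the scene stay as the last step left them, time stands still between calls to the robot, and variables do not carry over. Pictures are saved under pics/ and viewed, at most 10 in all, crops included, and the job is handed in when it is done.

Besides the shell and the picture viewer there is one more tool, called as name(argument=value, ...) on one line, values as JSON. play_rows: Moves the arm, as the interface text tells. Shifts and turns lie within -1 to 1; 1 stands for 200 mm of shift or pi rad of turn. Its arguments: {"type":"object","properties":{"claw":{"type":"array"},"delta_pos":{"type":"array"},"delta_rot":{"type":"array"},"squeeze":{"type":"number"}},"required":["claw","delta_pos","delta_rot"]}

```bash
mkdir -p pics; ls
python3 - <<'E'
from bench import r
import cv2,pickle
s=r.read_state();print(s['time'],s['ee_pos'],s['eef_rot'],s['width'],r.grip_point_offset)
d={}
for n in('top','side'):
    c=r.camera(n);d[n]=c;cv2.imwrite(f'pics/{n}0.png',c['pixels'][:,:,::-1]);print(c['camera_matrix'],c['D'],c['cam_to_world'])
pickle.dump(d,open('cam0.pkl','wb'))
E
```

```text
pics
0.0 [ 0.17730763 -0.5989088   0.22173939] [ 9.89659787e-01  1.43432837e-01 -1.37432982e-04 -7.13307506e-04] 0.08703857949794118 0.0187
[[399.57066148   0.         312.2836063 ]
 [  0.         399.57066148 196.10460153]
 [  0.           0.           1.        ]] [-0.00975141  0.          0.          0.          0.        ] [[ 3.37577375e-03  9.84880748e-01 -1.73200796e-01  3.24318690e-01]
 [-9.99888265e-01  8.02161064e-04 -1.49269728e-02 -1.05158259e-02]
 [-1.45623532e-02  1.73231833e-01  9.84773410e-01  1.24462421e+00]
 [ 0.00000000e+00  0.00000000e+00  0.00000000e+00  1.00000000e+00]]
[[462.39459143   0.         318.12247764]
 [  0.         462.39459143 200.06649438]
 [  0.           0.           1.        ]] [-0.10876742  0.          0.          0.          0.        ] [[-0.92746908  0.27106943 -0.25753149  0.21410094]
 [-0.37364954 -0.69714428  0.61186263  0.7933182 ]
 [-0.01367935  0.66371019  0.74786473  1.03588096]
 [ 0.          0.          0.          1.        ]]
```

View pics/top0.png

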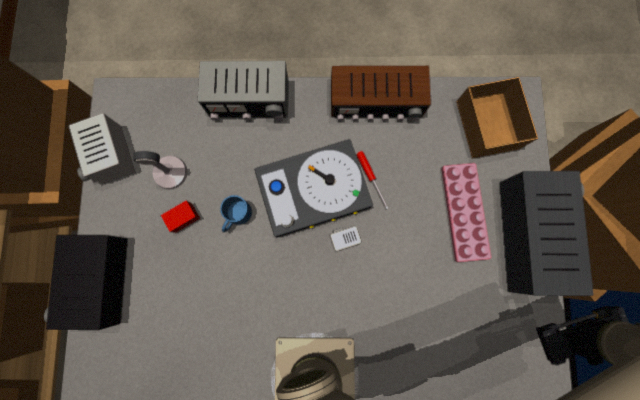

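View pics/side0.png

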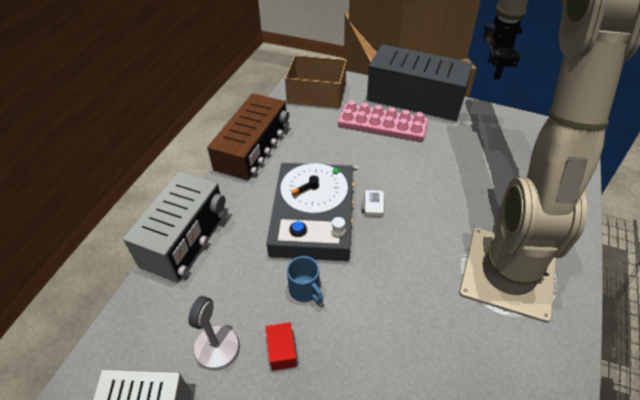

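Top view: the dial is at about (330,180), the orange tip at (311,168), the green marker at (356,193) and the button at (277,187). Tip and marker are roughly opposite each other. Next I'll segment these and turn them into world positions.

```bash
cat > h.py <<'E'
import numpy as np,cv2
def unproj(c,uv,z):
    p=cv2.undistortPoints(np.array([[uv]],float),c['camera_matrix'],np.array(c['D'],float))[0,0]
    T=c['cam_to_world'];d=T[:3,:3]@[p[0],-p[1],-1];o=T[:3,3]
    return (o+d*(z-o[2])/d[2])[:2]
def rectify(c,z,cx,cy,half,s):
    "top-down map of plane z; col = -y, row = -x; s px per m"
    n=int(2*half*s);j,i=np.meshgrid(np.arange(n),np.arange(n))
    P=np.stack([cx+half-i/s,cy+half-j/s,np.full(i.shape,z)],-1).reshape(-1,3)
    T=c['cam_to_world'];q=(P-T[:3,3])@T[:3,:3];q[:,1:]*=-1
    uv=cv2.projectPoints(q,np.zeros(3),np.zeros(3),c['camera_matrix'],np.array(c['D'],float))[0].reshape(n,n,2).astype(np.float32)
    return cv2.remap(c['pixels'],uv[...,0],uv[...,1],cv2.INTER_CUBIC)
def blob(m,img_or=None):
    n,l,st,ce=cv2.connectedComponentsWithStats(m.astype(np.uint8))
    return [(int(st[k,4]),ce[k]) for k in range(1,n) if st[k,4]>3]
def masks(im):
    h=cv2.cvtColor(im,cv2.COLOR_RGB2HSV).astype(int);H,S,V=h[...,0],h[...,1],h[...,2]
    return dict(orange=(H>5)&(H<22)&(S>150)&(V>100),green=(H>45)&(H<80)&(S>100)&(V>60),blue=(H>100)&(H<125)&(S>180)&(V>100),white=(S<40)&(V>170))
E
python3 - <<'E'
import pickle
from h import *
d=pickle.load(open('cam0.pkl','rb'))
c0=unproj(d['top'],(331,180),.071);print(c0)
zs=dict(orange=.097,green=.079,blue=.08,white=.071)
out=[]
for n in d:
    c=d[n]
    for k,z in zs.items():
        im=rectify(c,z,c0[0],c0[1]+.04,.2,1500)
        for a,ce in sorted(blob(masks(im)[k]),key=lambda t:-t[0])[:3]:
            if a>60: print(n,k,a,np.round([c0[0]+.2-ce[1]/1500,c0[1]+.24-ce[0]/1500],4))
    im=rectify(c,.071,c0[0],c0[1]+.04,.2,1500);out.append(im)
o=np.hstack([cv2.resize(i,(400,400)) for i in out]);cv2.imwrite('pics/rect.png',o[:,:,::-1])
E
```

```text
[ 0.57986726 -0.04875227]
top orange 405 [0.6108 0.0104]
top green 581 [ 0.5401 -0.1212]
top blue 1798 [0.5599 0.116 ]
top white 54028 [ 0.5774 -0.0433]
top white 18451 [0.5213 0.1037]
top white 5604 [ 0.4062 -0.086 ]
side orange 560 [0.6087 0.0172]
side green 731 [ 0.5395 -0.1174]
side blue 1774 [0.5591 0.1174]
side white 58085 [ 0.5764 -0.0408]
side white 20056 [0.5218 0.1085]
side white 7756 [ 0.4044 -0.0524]
```

View pics/rect.png

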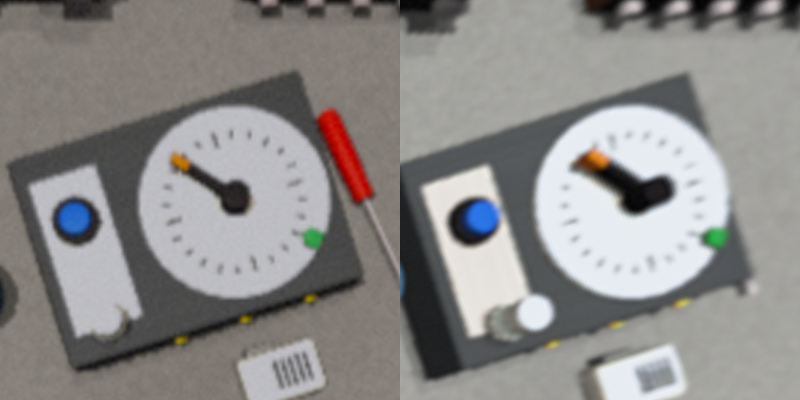

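```bash
cat > meas.py <<'E'
from h import *
def meas(c,C=(0.5770,-0.042)):
    S=2500;H=.13
    def w(ce,): return np.array([C[0]+H-ce[1]/S,C[1]+H-ce[0]/S])
    im=rectify(c,.071,C[0],C[1],H,S)
    m=masks(im);mw=(m['white']).astype(np.uint8)
    n,l,st,ce=cv2.connectedComponentsWithStats(mw);k=1+np.argmax(st[1:,4])
    cs=max(cv2.findContours((l==k).astype(np.uint8),0,1)[0],key=len)
    hull=cv2.convexHull(cs)[:,0].astype(float)
    e=cv2.fitEllipse(cs[np.abs(np.hypot(*(cs[:,0]-hull.mean(0)).T)-.096*S)<.005*S])
    o=dict(c=w(e[0]),ax=np.array(e[1])/S/2)
    for k,z in(('green',.079),('orange',.097)):
        b=blob(masks(rectify(c,z,C[0],C[1],H,S))[k])
        b=[(a,w(ce)) for a,ce in b if 0.03<np.hypot(*(w(ce)-o['c']))<.105]
        if b:
            p=max(b,key=lambda t:t[0])[1];v=p-o['c']
            o[k]=(np.round(p,4),round(np.hypot(*v),4),round(np.degrees(np.arctan2(v[1],v[0])),1))
    # bar: dark pixels in the annulus 20..52 mm on the bar-top plane
    im=rectify(c,.097,C[0],C[1],H,S);g=im.max(2)<70
    y,x=np.nonzero(g);X=C[0]+H-y/S-o['c'][0];Y=C[1]+H-x/S-o['c'][1];R=np.hypot(X,Y);s=(R>.03)&(R<.05)
    if s.sum(): a=np.arctan2(Y[s],X[s]);o['bar']=round(np.degrees(np.angle(np.exp(1j*a).mean())),1),int(s.sum())
    return o
E
python3 - <<'E'
import pickle
from meas import *
d=pickle.load(open('cam0.pkl','rb'))
for n in d: print(n,meas(d[n]))
for z in(.074,.078,.082,.086):
    print(z,[ (lambda b: np.round([.56+.05-b[1][1]/2500,.116+.05-b[1][0]/2500],4))(max(blob(masks(rectify(d[n],z,.56,.116,.05,2500))['blue']),key=lambda t:t[0])) for n in d])
E
```

```text
top {'c': array([ 0.57820665, -0.04296982]), 'ax': array([0.0938999, 0.0939404]), 'green': (array([ 0.5401, -0.1212]), np.float64(0.087), np.float64(-116.0)), 'orange': (array([0.6108, 0.0103]), np.float64(0.0625), np.float64(58.6)), 'bar': (np.float64(60.4), 1096)}
side {'c': array([ 0.57841692, -0.03886678]), 'ax': array([0.09351077, 0.09695267]), 'green': (array([ 0.5395, -0.1174]), np.float64(0.0877), np.float64(-116.4)), 'orange': (array([0.6087, 0.0172]), np.float64(0.0637), np.float64(61.6)), 'bar': (np.float64(73.7), 2594)}
0.074 [array([0.5612, 0.1167]), array([0.5613, 0.1131])]
0.078 [array([0.5604, 0.1162]), array([0.5598, 0.116 ])]
0.082 [array([0.5595, 0.1158]), array([0.5584, 0.1188])]
0.086 [array([0.5588, 0.1153]), array([0.5569, 0.1216])]
```

```bash
cat > go.py <<'E'
import sys,numpy as np
from bench import r
from scipy.spatial.transform import Rotation as R
def need(t,q=None):
    s=r.read_state();T=R.from_quat(s['eef_rot'])
    print('need',np.round(T.inv().apply(np.array(t)-s['ee_pos'])/.2,3),'rot',np.round((T.inv()*R.from_euler('ZX',[np.radians(q),np.pi])).as_rotvec()/np.pi,3) if q is not None else '')
if __name__=='__main__':
    s=r.read_state();print(s['time'],np.round(s['ee_pos'],4),np.round(s['joint_positions'],2),np.round(s['ft_force'],1));
    if len(sys.argv)>3: need(list(map(float,sys.argv[1:4])),float(sys.argv[4]) if len(sys.argv)>4 else 16.5)
E
python3 go.py .571 .0135 .2
```

```text
0.1 [ 0.1773 -0.599   0.2218] [ 1.26  0.33 -0.06  1.46  0.02  1.35 -0.09] [-0.2 -0.2  0.2]
need [ 2.757 -2.377  0.112] rot [-0.  0. -0.]
```

play_rows(claw=[1,1,1,1,1,1,1,1], delta_pos=[[0.12,-0.1,0],[0.12,-0.1,0],[0.12,-0.1,0],[0.12,-0.1,0],[0.12,-0.1,0],[0.12,-0.1,0],[0.12,-0.1,0],[0.12,-0.1,0]], delta_rot=[[0,0,0],[0,0,0],[0,0,0],[0,0,0],[0,0,0],[0,0,0],[0,0,0],[0,0,0]], squeeze=5)

```text
time: 0.9
ee_pos: [0.3165, -0.3901, 0.2223]
eef_rot: [0.99, 0.143, -0.0, -0.0]
ft_force: [0.8, -0.1, 0.7]
width: 0.0306
grip_force: 0.0
```

play_rows(claw=[1,1,1,1,1,1,1,1], delta_pos=[[0.12,-0.1,0],[0.12,-0.1,0],[0.12,-0.1,0],[0.12,-0.1,0],[0.12,-0.1,0],[0.12,-0.1,0],[0.12,-0.1,0],[0.12,-0.1,0]], delta_rot=[[0,0,0],[0,0,0],[0,0,0],[0,0,0],[0,0,0],[0,0,0],[0,0,0],[0,0,0]])

```text
time: 1.7
ee_pos: [0.4552, -0.1823, 0.2224]
eef_rot: [0.99, 0.143, -0.0, -0.0]
ft_force: [1.2, -0.4, -0.2]
width: 0.0007
grip_force: 0.0
```

```bash
python3 go.py .571 .0135 .15
```

```text
1.7 [ 0.4552 -0.1823  0.2224] [ 0.75  0.06 -0.48  1.78  0.03  1.3  -1.02] [ 1.2 -0.4 -0.2]
need [ 0.833 -0.774  0.362] rot [-0.  0. -0.]
```

play_rows(claw=[1,1,1,1,1,1,1,1], delta_pos=[[0.12,-0.11,0],[0.12,-0.11,0],[0.12,-0.11,0],[0.12,-0.11,0],[0.12,-0.11,0],[0.12,-0.11,0],[0.1,-0.1,0],[0,0,0]], delta_rot=[[0,0,0],[0,0,0],[0,0,0],[0,0,0],[0,0,0],[0,0,0],[0,0,0],[0,0,0]])

```text
time: 2.5
ee_pos: [0.5694, 0.0134, 0.2221]
eef_rot: [0.989, 0.146, -0.0, -0.001]
ft_force: [-0.1, 0.1, -0.3]
width: 0.0009
grip_force: 0.0
```

```bash
python3 go.py .571 .0135 .086
```

```text
2.5 [0.5694 0.0134 0.2221] [ 0.43  0.27 -0.64  1.59  0.16  1.34 -1.5 ] [-0.1  0.1 -0.3]
need [0.007 0.003 0.68 ] rot [-0.001 -0.     0.002]
```

play_rows(claw=[1,1,1,1,1,1,1,1], delta_pos=[[0.007,0.003,0.12],[0,0,0.12],[0,0,0.12],[0,0,0.1],[0,0,0.08],[0,0,0.07],[0,0,0.07],[0,0,0]], delta_rot=[[0,0,0],[0,0,0],[0,0,0],[0,0,0],[0,0,0],[0,0,0],[0,0,0],[0,0,0]])

```text
time: 3.3
ee_pos: [0.5694, 0.0084, 0.0847]
eef_rot: [0.99, 0.143, -0.001, -0.0]
ft_force: [-0.4, 1.0, 0.4]
width: 0.0005
grip_force: 0.0
```

```bash
python3 go.py .571 .0135 .086
python3 - <<'E'
from bench import r
import cv2,numpy as np
a=r.camera('side')['pixels'][130:270,240:400];b=r.camera('top')['pixels'][120:260,240:400]
o=cv2.resize(np.hstack([a,b]),(800,350),interpolation=2);cv2.imwrite('pics/s1.png',o[:,:,::-1])
# arc waypoints about the hub, R=55 mm, fixed yaw
C=np.array([.578,-.041]);s=r.read_state();p=s['ee_pos'][:2].copy()
from scipy.spatial.transform import Rotation as R
T=R.from_quat(s['eef_rot'])
for a in np.arange(92,-83,-6):
    w=C+.055*np.array([np.cos(np.radians(a)),np.sin(np.radians(a))])
    print(a,np.round(T.inv().apply([*(w-p),0])[:2]/.2,3).tolist(),end=' ');p=w
E
```

```text
3.3 [0.5694 0.0084 0.0847] [ 0.41  0.4  -0.61  1.74  0.25  1.08 -1.56] [-0.4  1.   0.4]
need [ 0.015 -0.022 -0.006] rot [-0.     0.001 -0.   ]
92 [0.034, -0.017] 86 [0.027, 0.009] 80 [0.026, 0.011] 74 [0.025, 0.014] 68 [0.023, 0.017] 62 [0.022, 0.019] 56 [0.019, 0.021] 50 [0.017, 0.023] 44 [0.015, 0.025] 38 [0.012, 0.026] 32 [0.009, 0.027] 26 [0.006, 0.028] 20 [0.003, 0.029] 14 [0.0, 0.029] 8 [-0.003, 0.029] 2 [-0.006, 0.028] -4 [-0.009, 0.027] -10 [-0.011, 0.026] -16 [-0.014, 0.025] -22 [-0.017, 0.023] -28 [-0.019, 0.022] -34 [-0.021, 0.019] -40 [-0.023, 0.017] -46 [-0.025, 0.015] -52 [-0.026, 0.012] -58 [-0.027, 0.009] -64 [-0.028, 0.006] -70 [-0.029, 0.003] -76 [-0.029, 0.0] -82 [-0.029, -0.003]
```

View pics/s1.png

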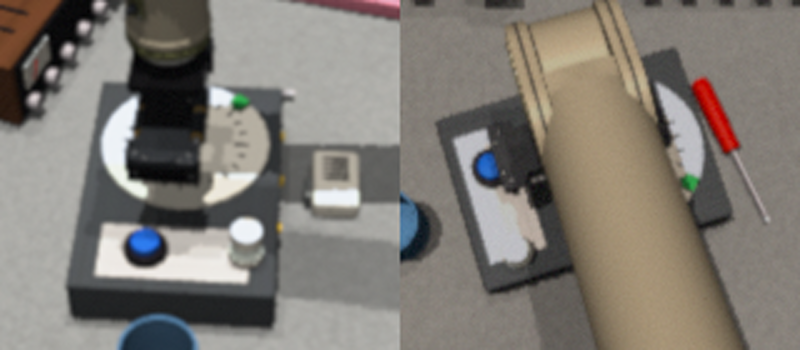

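Side view: the shut fingers are down over the dial beside the arm, clear of the box's other parts. I'll sweep clockwise from here.

play_rows(claw=[1,1,1,1,1,1,1,1], delta_pos=[[0.034,-0.017,-0.005],[0.027,0.009,0],[0.026,0.011,0],[0.025,0.014,0],[0.023,0.017,0],[0.022,0.019,0],[0.019,0.021,0],[0.017,0.023,0]], delta_rot=[[0,0,0],[0,0,0],[0,0,0],[0,0,0],[0,0,0],[0,0,0],[0,0,0],[0,0,0]])

```text
time: 4.2
ee_pos: [0.6132, 0.0008, 0.0873]
eef_rot: [0.99, 0.143, -0.0, -0.0]
ft_force: [-2.9, -0.6, 0.3]
width: 0.0006
grip_force: 0.9
```

```bash
cat > arc.py <<'E'
import sys,numpy as np
from bench import r
from scipy.spatial.transform import Rotation as R
a0,a1,st=map(float,sys.argv[1:4]);C=np.array([.578,-.041]);s=r.read_state();p=s['ee_pos'][:2].copy();T=R.from_quat(s['eef_rot'])
v=p-C;print(np.round(s['ee_pos'],4),'R',np.hypot(*v).round(4),'ang',np.degrees(np.arctan2(v[1],v[0])).round(1),'F',np.round(s['ft_force'],1),'yaw',T.as_euler('ZYX',degrees=True).round(1),s['time'],'q',np.round(s['joint_positions'],2))
for a in np.arange(a0,a1-.1,-st):
    w=C+.055*np.array([np.cos(np.radians(a)),np.sin(np.radians(a))])
    print(round(a),np.round(T.inv().apply([*(w-p),.086-s['ee_pos'][2] if a==a0 else 0])/.2,3).tolist());p=w
E
python3 arc.py 44 2 6
```

```text
[0.6132 0.0008 0.0873] R 0.0546 ang 49.9 F [-2.9 -0.6  0.3] yaw [  16.5    0.  -180. ] 4.2 q [ 0.38  0.48 -0.58  1.62  0.29  1.13 -1.56]
44 [0.016, 0.023, 0.007]
38 [0.012, 0.026, -0.0]
32 [0.009, 0.027, -0.0]
26 [0.006, 0.028, -0.0]
20 [0.003, 0.029, -0.0]
14 [0.0, 0.029, -0.0]
8 [-0.003, 0.029, -0.0]
2 [-0.006, 0.028, -0.0]
```

Contact is made (about 3 N) and tracking is good.

play_rows(claw=[1,1,1,1,1,1,1,1], delta_pos=[[0.016,0.023,0.005],[0.012,0.026,0],[0.009,0.027,0],[0.006,0.028,0],[0.003,0.029,0],[0,0.029,0],[-0.003,0.029,0],[-0.006,0.028,0]], delta_rot=[[0,0,0],[0,0,0],[0,0,0],[0,0,0],[0,0,0],[0,0,0],[0,0,0],[0,0,0]])

```text
time: 5.0
ee_pos: [0.6327, -0.0393, 0.0866]
eef_rot: [0.99, 0.143, 0.0, -0.0]
ft_force: [-1.6, 2.3, -0.4]
width: 0.0004
grip_force: 1.2
```

```bash
python3 arc.py -4 -46 6
```

```text
[ 0.6327 -0.0393  0.0866] R 0.0547 ang 1.8 F [-1.6  2.3 -0.4] yaw [  16.5   -0.  -180. ] 5.0 q [ 0.42  0.52 -0.56  1.57  0.3   1.14 -1.49]
-4 [-0.007, 0.027, 0.003]
-10 [-0.011, 0.026, -0.0]
-16 [-0.014, 0.025, -0.0]
-22 [-0.017, 0.023, -0.0]
-28 [-0.019, 0.022, -0.0]
-34 [-0.021, 0.019, -0.0]
-40 [-0.023, 0.017, -0.0]
-46 [-0.025, 0.015, -0.0]
```

play_rows(claw=[1,1,1,1,1,1,1,1], delta_pos=[[-0.007,0.027,0.003],[-0.011,0.026,0],[-0.014,0.025,0],[-0.017,0.023,0],[-0.019,0.022,0],[-0.021,0.019,0],[-0.023,0.017,0],[-0.025,0.015,0]], delta_rot=[[0,0,0],[0,0,0],[0,0,0],[0,0,0],[0,0,0],[0,0,0],[0,0,0],[0,0,0]])

```text
time: 5.8
ee_pos: [0.6159, -0.0805, 0.086]
eef_rot: [0.99, 0.143, 0.0, 0.0]
ft_force: [1.7, 2.2, 0.2]
width: 0.0003
grip_force: 1.0
```

```bash
python3 arc.py -52 -82 6
python3 - <<'E'
from bench import r
import cv2,numpy as np
from meas import *
d={n:r.camera(n) for n in('side','top')}
for n in d:
    try: print(n,meas(d[n]))
    except Exception as e: print(n,e)
a=d['side']['pixels'][130:270,240:400];b=d['top']['pixels'][120:260,240:400]
o=cv2.resize(np.hstack([a,b]),(800,350),interpolation=2);cv2.imwrite('pics/s2.png',o[:,:,::-1])
E
```

```text
[ 0.6159 -0.0805  0.086 ] R 0.0548 ang -46.2 F [1.7 2.2 0.2] yaw [ 16.5  -0.  180. ] 5.8 q [ 0.49  0.49 -0.56  1.6   0.28  1.13 -1.42]
-52 [-0.025, 0.013, 0.0]
-58 [-0.027, 0.009, -0.0]
-64 [-0.028, 0.006, -0.0]
-70 [-0.029, 0.003, -0.0]
-76 [-0.029, 0.0, -0.0]
-82 [-0.029, -0.003, -0.0]
side {'c': array([ 0.57280309, -0.03343639]), 'ax': array([0.0744671 , 0.09575384]), 'green': (array([ 0.5393, -0.1172]), np.float64(0.0902), np.float64(-111.8)), 'bar': (np.float64(-48.3), 4149)}
top {'c': array([0.61297141, 0.03108044]), 'ax': array([0.01216719, 0.02623509]), 'bar': (np.float64(-70.2), 10499)}
```

View pics/s2.png

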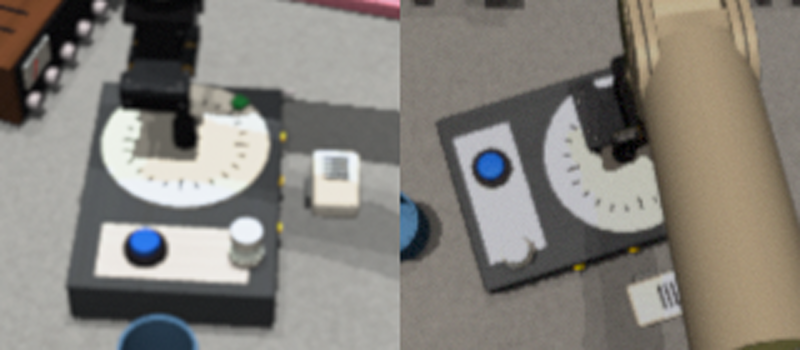

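The arm is following, and the box and green marker are unmoved. I'll sweep to just short of the goal and then lift away to measure.

play_rows(claw=[1,1,1,1,1,1,1], delta_pos=[[-0.025,0.013,0],[-0.027,0.009,0],[-0.028,0.006,0],[-0.029,0.003,0],[-0.029,0,0],[-0.029,-0.003,0],[0,0,0]], delta_rot=[[0,0,0],[0,0,0],[0,0,0],[0,0,0],[0,0,0],[0,0,0],[0,0,0]])

```text
time: 6.6
ee_pos: [0.5848, -0.0956, 0.086]
eef_rot: [0.99, 0.143, -0.0, 0.0]
ft_force: [1.0, 0.5, 0.4]
width: 0.0009
grip_force: 0.1
```

```bash
python3 arc.py -82 -82 6
python3 - <<'E'
from bench import r
import cv2,numpy as np
d={n:r.camera(n) for n in('side','top')}
a=d['side']['pixels'][130:270,240:400];b=d['top']['pixels'][120:260,240:400]
o=cv2.resize(np.hstack([a,b]),(800,350),interpolation=2);cv2.imwrite('pics/s3.png',o[:,:,::-1])
E
```

```text
[ 0.5848 -0.0956  0.086 ] R 0.055 ang -82.9 F [1.  0.5 0.4] yaw [ 16.5   0.  180. ] 6.6 q [ 0.54  0.43 -0.57  1.68  0.26  1.1  -1.38]
-82 [0.004, 0.001, -0.0]
```

View pics/s3.png

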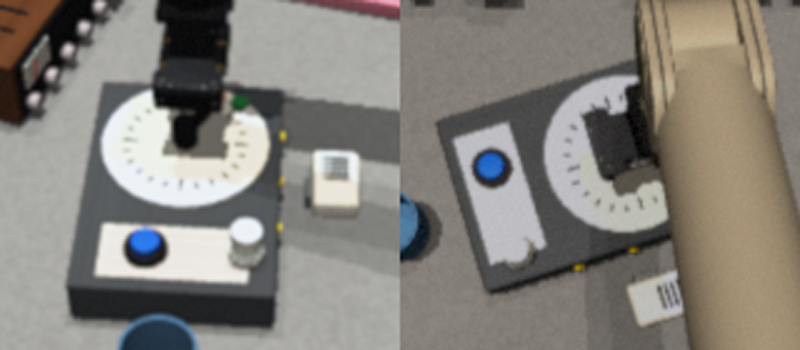

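Fingers are beside the arm, short of the marker. I'll back off, lift and go right for an unobstructed view.

play_rows(claw=[1,1,1,1,1,1,1,1], delta_pos=[[0.07,0.02,0],[0,0,-0.14],[0,0,-0.18],[0,0,-0.2],[-0.05,0.17,0],[-0.05,0.17,0],[-0.05,0.17,0],[-0.05,0.17,0]], delta_rot=[[0,0,0],[0,0,0],[0,0,0],[0,0,0],[0,0,0],[0,0,0],[0,0,0],[0,0,0]])

```text
time: 7.5
ee_pos: [0.5999, -0.2382, 0.1898]
eef_rot: [0.99, 0.143, -0.001, 0.0]
ft_force: [0.4, 1.4, 0.7]
width: 0.0008
grip_force: 0.0
```

play_rows(claw=[1,1,1,1], delta_pos=[[-0.05,0.17,0],[-0.05,0.17,0],[-0.05,0.17,0],[0,0,0]], delta_rot=[[0,0,0],[0,0,0],[0,0,0],[0,0,0]])

```text
time: 7.9
ee_pos: [0.5981, -0.3497, 0.1886]
eef_rot: [0.99, 0.14, -0.002, 0.001]
ft_force: [-0.6, 0.4, -0.0]
width: 0.0004
grip_force: 0.0
```

```bash
cat > look.py <<'E'
import sys
from bench import r
from meas import *
d={n:r.camera(n) for n in('side','top')}
for n in d:
    try: print(n,meas(d[n]))
    except Exception as e: print(n,e)
o=np.hstack([cv2.resize(rectify(d[n],.09,.577,-.042,.12,1650),(396,396)) for n in('side','top')])
cv2.imwrite(f'pics/{sys.argv[1]}.png',o[:,:,::-1])
E
python3 look.py l1; python3 arc.py -82 -82 6|head -1
```

```text
side {'c': array([ 0.57965416, -0.03757472]), 'ax': array([0.08770184, 0.09722732]), 'green': (array([ 0.5395, -0.1174]), np.float64(0.0894), np.float64(-116.7)), 'orange': (array([ 0.5611, -0.0991]), np.float64(0.0643), np.float64(-106.8)), 'bar': (np.float64(-117.9), 1915)}
top {'c': array([ 0.57812123, -0.04295417]), 'ax': array([0.0934206 , 0.09417678]), 'green': (array([ 0.5402, -0.1212]), np.float64(0.087), np.float64(-115.9)), 'orange': (array([ 0.5618, -0.1039]), np.float64(0.0631), np.float64(-105.0)), 'bar': (np.float64(-107.1), 1170)}
[ 0.6    -0.3436  0.1892] R 0.3034 ang -85.8 F [-0.1  0.8  0.9] yaw [ 1.640e+01  1.000e-01 -1.799e+02] 8.0 q [ 0.77  0.54 -0.47  1.28  0.24  1.37 -0.98]
```

View pics/l1.png

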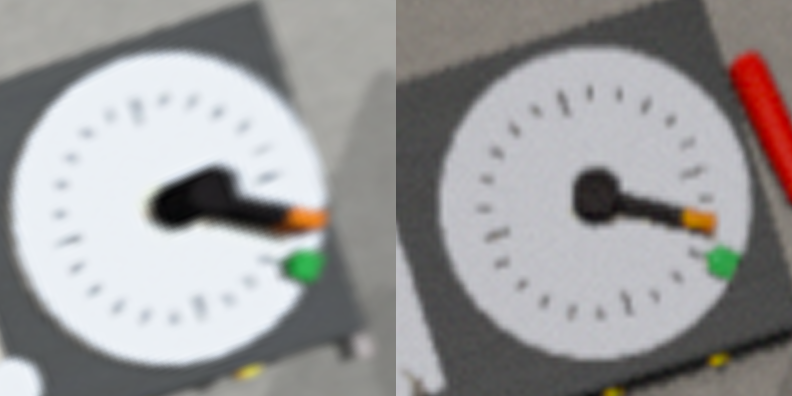

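```bash
cat > fit.py <<'E'
import sys
from bench import r
from h import *
from scipy.optimize import minimize_scalar
def quad(c,C,a,r0,r1,w,z0,z1,z):
    a=np.radians(a);u=np.array([np.cos(a),np.sin(a)]);n=np.array([-u[1],u[0]]);o=c['cam_to_world'][:3,3];P=[]
    for rr in(r0,r1):
        for s in(-w/2,w/2):
            for h in(z0,z1):
                p=np.array([*(C+u*rr+n*s),h]);P.append((o+(p-o)*(z-o[2])/(p[2]-o[2]))[:2])
    H=cv2.convexHull(np.float32(P)-np.float32(C));m=cv2.moments(H);return C+np.array([m['m10'],m['m01']])/m['m00'],m['m00']
def fit(c,C,g0=-116,o0=-108):
    S=2500;hf=.13;im=rectify(c,.09,C[0],C[1],hf,S);h=cv2.cvtColor(im,cv2.COLOR_RGB2HSV).astype(int);H,Sa,V=h[...,0],h[...,1],h[...,2]
    for k,m,b,g in(('green',(H>45)&(H<80)&(Sa>90)&(V>40),(.079,.095,.018,.071,.079),g0),('orange',(H>4)&(H<24)&(Sa>110)&(V>50),(.054,.074,.010,.079,.097),o0)):
        y,x=np.mgrid[:im.shape[0],:im.shape[1]];X=hf-y/S;Y=hf-x/S;R=np.hypot(X,Y)
        L=[t for t in blob(m&(R<.11)&(R>.03)) ];
        if not L: print(k,'none');continue
        A,ce=max(L,key=lambda t:t[0]);p=C+[hf-ce[1]/S,hf-ce[0]/S]
        ang=lambda v:np.arctan2(v[1],v[0])
        f=minimize_scalar(lambda a:(ang(quad(c,C,a,*b,.09)[0]-C)-ang(p-C))**2,bounds=(g-25,g+25),method='bounded')
        q,QA=quad(c,C,f.x,*b,.09);print(k,'angle',round(f.x,1),'r meas/pred',np.hypot(*(p-C)).round(4),np.hypot(*(q-C)).round(4),'area',A/S**2*1e6//1,QA*1e6//1)
CC=dict(top=np.array([.5785,-.043]),side=np.array([.5784,-.0389]))
if __name__=='__main__':
    for n in CC: print(n);fit(r.camera(n),CC[n])
E
python3 fit.py
```

```text
top
green angle -115.5 r meas/pred 0.0871 0.087 area 269.0 307.0
orange angle -103.6 r meas/pred 0.0631 0.064 area 240.0 283.0
side
green angle -114.2 r meas/pred 0.0804 0.0769 area 339.0 467.0
orange angle -102.2 r meas/pred 0.0668 0.0625 area 330.0 551.0
```

```bash
python3 go.py .6 -.095 .19; python3 go.py .6 -.095 .086
```

```text
8.1 [ 0.6009 -0.3415  0.1898] [ 0.77  0.54 -0.47  1.28  0.24  1.37 -0.98] [ 0.5 -0.1  0.4]
need [ 0.347 -1.183 -0.   ] rot [-0.  0.  0.]
8.1 [ 0.6009 -0.3415  0.1898] [ 0.77  0.54 -0.47  1.28  0.24  1.37 -0.98] [ 0.5 -0.1  0.4]
need [ 0.347 -1.182  0.52 ] rot [-0.  0.  0.]
```

play_rows(claw=[1,1,1,1,1,1,1,1], delta_pos=[[0.05,-0.17,0],[0.05,-0.17,0],[0.05,-0.17,0],[0.05,-0.17,0],[0.05,-0.17,0],[0.05,-0.17,0],[0.047,-0.163,0],[0,0,0]], delta_rot=[[0,0,0],[0,0,0],[0,0,0],[0,0,0],[0,0,0],[0,0,0],[0,0,0],[0,0,0]])

```text
time: 8.9
ee_pos: [0.6, -0.0883, 0.1907]
eef_rot: [0.989, 0.148, 0.001, -0.001]
ft_force: [-0.0, 1.3, -0.6]
width: 0.0007
grip_force: 0.0
```

```bash
python3 go.py .602 -.095 .086
```

```text
8.9 [ 0.6    -0.0883  0.1907] [ 0.54  0.37 -0.59  1.53  0.21  1.3  -1.35] [-0.   1.3 -0.6]
need [-0.001  0.036  0.524] rot [-0.001 -0.     0.003]
```

play_rows(claw=[1,1,1,1,1,1,1], delta_pos=[[0,0,0],[0,0,0.12],[0,0,0.12],[0,0,0.1],[0,0,0.1],[0,0,0.08],[0,0,0]], delta_rot=[[0,0,0],[0,0,0],[0,0,0],[0,0,0],[0,0,0],[0,0,0],[0,0,0]])

```text
time: 9.6
ee_pos: [0.5985, -0.097, 0.0837]
eef_rot: [0.99, 0.143, -0.002, -0.0]
ft_force: [-0.6, 0.1, -0.3]
width: 0.0005
grip_force: 0.0
```

```bash
python3 go.py .5766 -.096 .086
```

```text
9.6 [ 0.5985 -0.097   0.0837] [ 0.52  0.47 -0.56  1.64  0.27  1.11 -1.39] [-0.6  0.1 -0.3]
need [-0.104 -0.036 -0.011] rot [-0.     0.001 -0.   ]
```

play_rows(claw=[1,1,1,1,1,1,1,1], delta_pos=[[-0.017,-0.006,0],[-0.017,-0.006,0],[-0.017,-0.006,0],[-0.017,-0.006,0],[-0.017,-0.006,0],[-0.015,-0.005,0],[0,0,0],[0,0,0]], delta_rot=[[0,0,0],[0,0,0],[0,0,0],[0,0,0],[0,0,0],[0,0,0],[0,0,0],[0,0,0]])

```text
time: 10.4
ee_pos: [0.5788, -0.0954, 0.086]
eef_rot: [0.99, 0.143, -0.0, 0.0]
ft_force: [1.1, -0.0, 0.3]
width: 0.0007
grip_force: 0.4
```

```bash
python3 go.py .5766 -.096 .086; python3 fit.py
```

```text
10.4 [ 0.5788 -0.0954  0.086 ] [ 0.55  0.42 -0.57  1.7   0.25  1.1  -1.38] [ 1.1 -0.   0.3]
need [-0.011 -0.     0.   ] rot [ 0.  0. -0.]
top
green none
orange none
side
green angle -114.3 r meas/pred 0.08 0.0769 area 337.0 467.0
orange angle -111.7 r meas/pred 0.0728 0.0627 area 41.0 576.0
```

play_rows(claw=[1,1,1,1], delta_pos=[[-0.008,-0.002,0],[-0.008,-0.002,0],[0,0,0],[0,0,0]], delta_rot=[[0,0,0],[0,0,0],[0,0,0],[0,0,0]])

```text
time: 10.9
ee_pos: [0.5754, -0.0954, 0.0859]
eef_rot: [0.99, 0.143, -0.0, 0.0]
ft_force: [2.5, 1.3, 1.1]
width: 0.001
grip_force: 0.6
```

play_rows(claw=[1,1,1,1,1,1,1,1], delta_pos=[[0.1,0.03,0],[0,0,-0.14],[0,0,-0.18],[0,0,-0.2],[-0.05,0.17,0],[-0.05,0.17,0],[-0.05,0.17,0],[-0.05,0.17,0]], delta_rot=[[0,0,0],[0,0,0],[0,0,0],[0,0,0],[0,0,0],[0,0,0],[0,0,0],[0,0,0]])

```text
time: 11.7
ee_pos: [0.5959, -0.2388, 0.1897]
eef_rot: [0.99, 0.143, -0.001, 0.0]
ft_force: [0.0, -0.2, 0.1]
width: 0.0003
grip_force: 0.0
```

play_rows(claw=[1,1,1,1], delta_pos=[[-0.05,0.17,0],[-0.05,0.17,0],[-0.05,0.17,0],[0,0,0]], delta_rot=[[0,0,0],[0,0,0],[0,0,0],[0,0,0]])

```text
time: 12.1
ee_pos: [0.5942, -0.3502, 0.1886]
eef_rot: [0.99, 0.14, -0.002, 0.001]
ft_force: [-0.9, -0.0, -0.5]
width: 0.0006
grip_force: 0.0
```

```bash
python3 fit.py; python3 look.py l2; python3 go.py
```

```text
top
green angle -115.6 r meas/pred 0.0869 0.087 area 274.0 307.0
orange angle -113.9 r meas/pred 0.0633 0.064 area 244.0 277.0
side
green angle -114.2 r meas/pred 0.0804 0.0769 area 339.0 467.0
orange angle -113.6 r meas/pred 0.0652 0.0627 area 377.0 580.0
side {'c': array([ 0.57925487, -0.03759507]), 'ax': array([0.08582134, 0.09719087]), 'green': (array([ 0.5395, -0.1174]), np.float64(0.0891), np.float64(-116.5)), 'orange': (array([ 0.5494, -0.094 ]), np.float64(0.0638), np.float64(-117.8)), 'bar': (np.float64(-129.2), 2172)}
top {'c': array([ 0.57796359, -0.0425687 ]), 'ax': array([0.09388396, 0.09452892]), 'green': (array([ 0.5403, -0.1211]), np.float64(0.0871), np.float64(-115.6)), 'orange': (array([ 0.551 , -0.1005]), np.float64(0.0639), np.float64(-115.0)), 'bar': (np.float64(-117.1), 1196)}
12.3 [ 0.597  -0.3422  0.1898] [ 0.77  0.53 -0.47  1.29  0.24  1.37 -0.97] [ 0.7  0.4 -0. ]
```

View pics/l2.png

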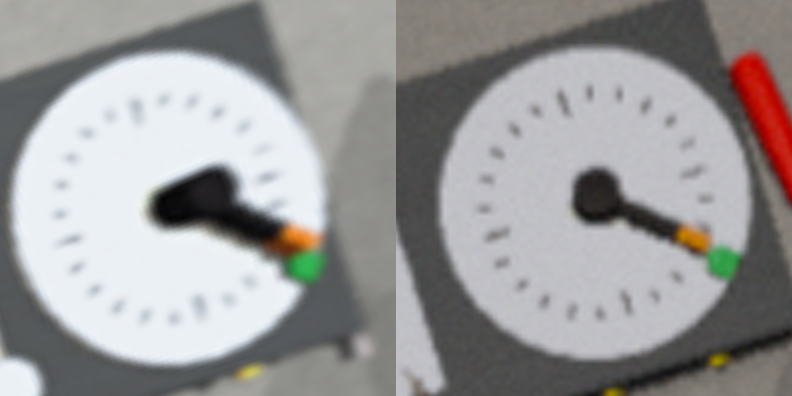

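```bash
cat > sil.py <<'E'
from fit import *
from scipy.optimize import minimize
def sil(c,C0,phi0):
    S=2500;hf=.1;z=.09;im=rectify(c,z,C0[0],C0[1],hf,S);im=cv2.GaussianBlur(im,(0,0),2).astype(float)
    lum=im[...,2]; bg=np.percentile(lum,75);w=np.clip((bg-lum)/(bg-30),0,1)   # blue channel: orange and black dark
    n=im.shape[0];o=c['cam_to_world'][:3,3]
    y,x=np.mgrid[:n,:n];R=np.hypot(hf-y/S,hf-x/S);roi=(R<.060)
    def pj(P):
        P=np.array(P);q=(o+(P-o)*((z-o[2])/(P[:,2]-o[2]))[:,None])[:,:2]
        return cv2.convexHull(np.float32(np.stack([(C0[1]+hf-q[:,1])*S,(C0[0]+hf-q[:,0])*S],1)))
    def ren(p):
        C=C0+p[:2]/1000;a=np.radians(p[2]);u=np.array([np.cos(a),np.sin(a)]);v=np.array([-u[1],u[0]])
        bar=[[*(C+u*r_+v*s),h] for r_ in(0,.074) for s in(-.005,.005) for h in(.079,.097)]
        hub=[[*(C+.015*np.array([np.cos(t),np.sin(t)])),h] for t in np.arange(0,6.28,.3) for h in(.071,.105)]
        m=np.zeros((n,n),np.uint8)
        for P in(bar,hub): cv2.fillConvexPoly(m,np.int32(pj(P)*16),1,shift=4)
        return cv2.GaussianBlur(m.astype(float),(0,0),6)
    f=minimize(lambda p:((ren(p)-w)[roi]**2).mean(),[0,0,phi0],method='Nelder-Mead',options=dict(initial_simplex=[[0,0,phi0],[2,0,phi0],[0,2,phi0],[0,0,phi0+4]],xatol=.02,fatol=1e-7))
    return C0+f.x[:2]/1000,f.x[2],f.fun
if __name__=='__main__':
    for n in CC:
        for k in range(2):
            c=r.camera(n);C,a,e=sil(c,CC[n],-114);print(n,C.round(4),'arm',round(a,2),e);fit(c,C)
E
python3 sil.py
```

```text
top [ 0.5778 -0.0433] arm -114.19 0.002387553527900097
green angle -115.2 r meas/pred 0.0864 0.087 area 274.0 307.0
orange angle -113.4 r meas/pred 0.0627 0.064 area 245.0 277.0
top [ 0.5778 -0.0433] arm -114.19 0.002460064901216862
green angle -115.3 r meas/pred 0.0864 0.087 area 273.0 307.0
orange angle -113.4 r meas/pred 0.0627 0.064 area 244.0 277.0
side [ 0.5768 -0.0403] arm -115.71 0.005868545294327581
green angle -113.8 r meas/pred 0.0784 0.0768 area 337.0 467.0
orange angle -112.8 r meas/pred 0.0633 0.0627 area 374.0 578.0
side [ 0.5768 -0.0403] arm -115.71 0.005880485944551323
green angle -113.8 r meas/pred 0.0784 0.0768 area 337.0 467.0
orange angle -112.8 r meas/pred 0.0632 0.0627 area 376.0 578.0
```

About 1° remains by the combined estimates, so one more small nudge.

play_rows(claw=[1,1,1,1,1,1,1,1], delta_pos=[[0.05,-0.17,0],[0.05,-0.17,0],[0.05,-0.17,0],[0.05,-0.17,0],[0.05,-0.17,0],[0.05,-0.17,0],[0.047,-0.163,0],[0,0,0]], delta_rot=[[0,0,0],[0,0,0],[0,0,0],[0,0,0],[0,0,0],[0,0,0],[0,0,0],[0,0,0]])

```text
time: 13.3
ee_pos: [0.5964, -0.09, 0.1907]
eef_rot: [0.989, 0.148, 0.001, -0.001]
ft_force: [0.3, 0.5, 0.4]
width: 0.0005
grip_force: 0.0
```

play_rows(claw=[1,1,1,1,1,1,1,1], delta_pos=[[0,0,0],[0,0,0.12],[0,0,0.12],[0,0,0.1],[0,0,0.1],[0,0,0.07],[0,0,0],[0,0,0]], delta_rot=[[0,0,0],[0,0,0],[0,0,0],[0,0,0],[0,0,0],[0,0,0],[0,0,0],[0,0,0]])

```text
time: 14.1
ee_pos: [0.5965, -0.0975, 0.0884]
eef_rot: [0.99, 0.143, 0.0, 0.0]
ft_force: [-0.4, -0.2, 0.7]
width: 0.0003
grip_force: 0.0
```

```bash
python3 go.py .5775 -.0954 .086
```

```text
14.1 [ 0.5965 -0.0975  0.0884] [ 0.53  0.45 -0.56  1.65  0.26  1.12 -1.38] [-0.4 -0.2  0.7]
need [-0.088 -0.037  0.012] rot [ 0. -0. -0.]
```

play_rows(claw=[1,1,1,1,1,1,1,1], delta_pos=[[-0.018,-0.007,0.012],[-0.018,-0.008,0],[-0.018,-0.008,0],[-0.018,-0.007,0],[-0.016,-0.007,0],[0,0,0],[0,0,0],[0,0,0]], delta_rot=[[0,0,0],[0,0,0],[0,0,0],[0,0,0],[0,0,0],[0,0,0],[0,0,0],[0,0,0]])

```text
time: 14.9
ee_pos: [0.5774, -0.0949, 0.0856]
eef_rot: [0.99, 0.143, 0.0, 0.0]
ft_force: [-0.5, -0.6, 0.5]
width: 0.0005
grip_force: 0.0
```

```bash
python3 go.py .5745 -.0954 .086
```

```text
14.9 [ 0.5774 -0.0949  0.0856] [ 0.55  0.42 -0.57  1.7   0.25  1.09 -1.38] [-0.5 -0.6  0.5]
need [-0.015 -0.002 -0.002] rot [ 0. -0. -0.]
```

play_rows(claw=[1,1,1,1,1], delta_pos=[[-0.005,-0.001,0],[-0.005,0,0],[-0.005,-0.001,0],[0,0,0],[0,0,0]], delta_rot=[[0,0,0],[0,0,0],[0,0,0],[0,0,0],[0,0,0]])

```text
time: 15.4
ee_pos: [0.5746, -0.0952, 0.0857]
eef_rot: [0.99, 0.143, 0.0, 0.0]
ft_force: [2.0, 1.4, 0.4]
width: -0.0001
grip_force: 0.9
```

```bash
python3 go.py .5745 -.0954 .086
```

```text
15.4 [ 0.5746 -0.0952  0.0857] [ 0.55  0.41 -0.57  1.71  0.25  1.09 -1.38] [2.  1.4 0.4]
need [-0.001  0.001 -0.002] rot [ 0. -0. -0.]
```

Nudged 0.8 mm. I'll back off, lift and look.

play_rows(claw=[1,1,1,1,1,1,1,1], delta_pos=[[0.1,0.03,0],[0,0,-0.14],[0,0,-0.18],[0,0,-0.2],[-0.05,0.17,0],[-0.05,0.17,0],[-0.05,0.17,0],[-0.05,0.17,0]], delta_rot=[[0,0,0],[0,0,0],[0,0,0],[0,0,0],[0,0,0],[0,0,0],[0,0,0],[0,0,0]])

```text
time: 16.2
ee_pos: [0.5948, -0.2387, 0.1895]
eef_rot: [0.99, 0.143, -0.0, 0.0]
ft_force: [0.7, 0.7, -0.3]
width: 0.0006
grip_force: 0.0
```

play_rows(claw=[1,1,1,1,1], delta_pos=[[-0.05,0.17,0],[-0.05,0.17,0],[-0.05,0.17,0],[0,0,0],[0,0,0]], delta_rot=[[0,0,0],[0,0,0],[0,0,0],[0,0,0],[0,0,0]])

```text
time: 16.7
ee_pos: [0.5949, -0.3442, 0.1889]
eef_rot: [0.99, 0.143, -0.001, -0.0]
ft_force: [0.5, 1.1, -0.7]
width: 0.0003
grip_force: 0.0
```

```bash
python3 sil.py; python3 look.py l3 >/dev/null; python3 go.py .559 .117 .19
```

```text
top [ 0.5778 -0.0434] arm -115.64 0.0024317438059971836
green angle -115.3 r meas/pred 0.0862 0.087 area 276.0 307.0
orange angle -114.5 r meas/pred 0.0626 0.064 area 227.0 276.0
top [ 0.5778 -0.0432] arm -115.26 0.0024672448683601507
green angle -115.2 r meas/pred 0.0863 0.087 area 272.0 307.0
orange angle -114.4 r meas/pred 0.0628 0.064 area 227.0 276.0
side [ 0.5768 -0.0403] arm -116.91 0.00595626917487771
green angle -114.0 r meas/pred 0.0785 0.0768 area 326.0 467.0
orange angle -113.9 r meas/pred 0.0627 0.0627 area 397.0 580.0
side [ 0.5768 -0.0403] arm -116.9 0.005951170075723011
green angle -113.9 r meas/pred 0.0785 0.0768 area 327.0 467.0
orange angle -113.9 r meas/pred 0.0626 0.0627 area 396.0 580.0
17.0 [ 0.5959 -0.3425  0.1898] [ 0.77  0.53 -0.47  1.3   0.23  1.37 -0.97] [ 0.   0.  -0.6]
need [ 4.780e-01 -2.254e+00 -1.000e-03] rot [ 0. -0.  0.]
```

View pics/l3.png

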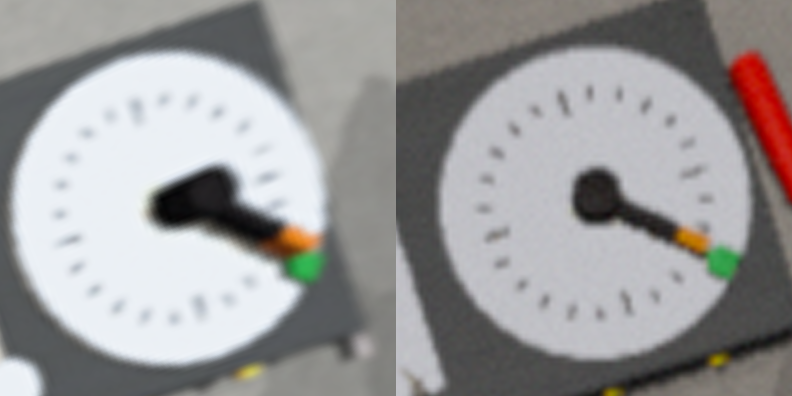

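The tip now lines up with the green marker (within about 1°), and the box and marker are unmoved. On to the button.

play_rows(claw=[1,1,1,1,1,1,1,1], delta_pos=[[0.034,-0.16,0],[0.034,-0.16,0],[0.034,-0.16,0],[0.034,-0.16,0],[0.034,-0.16,0],[0.034,-0.16,0],[0.034,-0.16,0],[0.034,-0.16,0]], delta_rot=[[0,0,0],[0,0,0],[0,0,0],[0,0,0],[0,0,0],[0,0,0],[0,0,0],[0,0,0]])

```text
time: 17.8
ee_pos: [0.5748, -0.0808, 0.1898]
eef_rot: [0.99, 0.144, 0.0, 0.0]
ft_force: [1.2, -0.3, -0.2]
width: 0.0006
grip_force: 0.0
```

play_rows(claw=[1,1,1,1,1,1,1,1], delta_pos=[[0.034,-0.16,0],[0.034,-0.16,0],[0.034,-0.16,0],[0.034,-0.16,0],[0.034,-0.16,0],[0.034,-0.16,0],[0,0,0],[0,0,0]], delta_rot=[[0,0,0],[0,0,0],[0,0,0],[0,0,0],[0,0,0],[0,0,0],[0,0,0],[0,0,0]])

```text
time: 18.6
ee_pos: [0.5594, 0.114, 0.1897]
eef_rot: [0.989, 0.145, 0.0, 0.0]
ft_force: [-0.3, -0.9, 0.4]
width: 0.0005
grip_force: 0.0
```

```bash
python3 go.py .559 .117 .1
```

```text
18.6 [0.5594 0.114  0.1897] [ 0.3   0.31 -0.7   1.62  0.21  1.28 -1.71] [-0.3 -0.9  0.4]
need [ 0.002 -0.015  0.449] rot [ 0.    -0.     0.001]
```

play_rows(claw=[1,1,1,1,1,1,1], delta_pos=[[0,-0.015,0],[0,0,0.12],[0,0,0.12],[0,0,0.12],[0,0,0.09],[0,0,0],[0,0,0]], delta_rot=[[0,0,0],[0,0,0],[0,0,0],[0,0,0],[0,0,0],[0,0,0],[0,0,0]])

```text
time: 19.3
ee_pos: [0.5591, 0.1153, 0.1]
eef_rot: [0.99, 0.143, 0.0, 0.0]
ft_force: [0.8, 0.2, 0.7]
width: 0.0004
grip_force: 0.0
```

```bash
python3 go.py .559 .117 .09
python3 - <<'E'
from bench import r
import cv2,numpy as np
d={n:r.camera(n) for n in('side','top')}
a=d['side']['pixels'][160:265,250:370];b=d['top']['pixels'][140:245,240:360]
o=cv2.resize(np.hstack([a,b]),(800,350),interpolation=2);cv2.imwrite('pics/b1.png',o[:,:,::-1])
E
```

```text
19.3 [0.5591 0.1153 0.1   ] [ 0.27  0.4  -0.68  1.72  0.27  1.12 -1.77] [0.8 0.2 0.7]
need [ 0.002 -0.008  0.05 ] rot [ 0.  0. -0.]
```

View pics/b1.png

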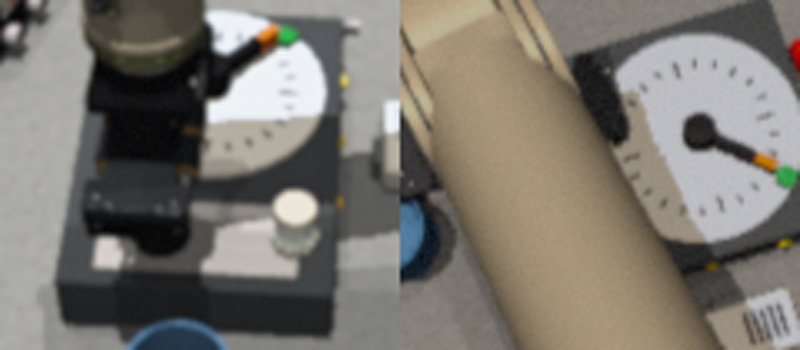

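The gripper is over the button, clear of the jar, and the arm still points at the marker. Now pressing slowly.

play_rows(claw=[1,1,1,1,1,1], delta_pos=[[0.001,-0.006,0.015],[0,0,0.015],[0,0,0.015],[0,0,0.015],[0,0,0.01],[0,0,0]], delta_rot=[[0,0,0],[0,0,0],[0,0,0],[0,0,0],[0,0,0],[0,0,0]])

```text
time: 20.0
ee_pos: [0.5588, 0.1172, 0.0854]
eef_rot: [0.99, 0.143, -0.0, 0.0]
ft_force: [-1.1, -0.2, 2.3]
width: 0.0005
grip_force: 1.3
```

play_rows(claw=[1,1,1,1,1], delta_pos=[[0,0,0.005],[0,0,0.005],[0,0,0.005],[0,0,0],[0,0,0]], delta_rot=[[0,0,0],[0,0,0],[0,0,0],[0,0,0],[0,0,0]])

```text
time: 20.5
ee_pos: [0.5587, 0.1172, 0.0826]
eef_rot: [0.99, 0.143, 0.0, 0.0]
ft_force: [-1.7, -0.4, 4.0]
width: 0.0004
grip_force: 2.1
```

play_rows(claw=[1,1,1,1], delta_pos=[[0,0,0.005],[0,0,0.005],[0,0,0],[0,0,0]], delta_rot=[[0,0,0],[0,0,0],[0,0,0],[0,0,0]])

```text
time: 20.9
ee_pos: [0.5588, 0.1172, 0.0813]
eef_rot: [0.99, 0.143, 0.0, 0.0]
ft_force: [-4.6, -1.8, 12.2]
width: 0.0006
grip_force: 6.4
```

play_rows(claw=[1,1,1,1], delta_pos=[[0,0,0.005],[0,0,0.005],[0,0,0],[0,0,0]], delta_rot=[[0,0,0],[0,0,0],[0,0,0],[0,0,0]])

```text
time: 21.3
ee_pos: [0.559, 0.1172, 0.081]
eef_rot: [0.99, 0.143, 0.0, 0.001]
ft_force: [-11.3, -5.0, 30.5]
width: 0.0004
grip_force: 15.0
```

The button has bottomed out (stiff stop at z = 0.081). Releasing straight up, then going left and clear for a check.

play_rows(claw=[1,1,1,1,1,1,1,1], delta_pos=[[0,0,-0.02],[0,0,-0.03],[0,0,-0.06],[0,0,-0.12],[0,0,-0.16],[0,0,-0.18],[0,0,-0.1],[0,0,0]], delta_rot=[[0,0,0],[0,0,0],[0,0,0],[0,0,0],[0,0,0],[0,0,0],[0,0,0],[0,0,0]])

```text
time: 22.1
ee_pos: [0.5602, 0.1179, 0.2161]
eef_rot: [0.99, 0.143, 0.003, -0.0]
ft_force: [-0.9, -0.2, -0.8]
width: 0.0008
grip_force: 0.0
```

play_rows(claw=[1,1,1,1,1,1,1,1], delta_pos=[[-0.034,0.16,0],[-0.034,0.16,0],[-0.034,0.16,0],[-0.034,0.16,0],[-0.034,0.16,0],[-0.034,0.16,0],[-0.034,0.16,0],[-0.034,0.16,0]], delta_rot=[[0,0,0],[0,0,0],[0,0,0],[0,0,0],[0,0,0],[0,0,0],[0,0,0],[0,0,0]])

```text
time: 22.9
ee_pos: [0.5788, -0.145, 0.2117]
eef_rot: [0.99, 0.143, -0.001, -0.0]
ft_force: [0.5, 1.0, -0.1]
width: 0.0004
grip_force: 0.0
```

play_rows(claw=[1,1,1,1,1,1,1,1], delta_pos=[[-0.034,0.16,0],[-0.034,0.16,0],[-0.034,0.16,0],[-0.034,0.16,0],[-0.034,0.16,0],[-0.034,0.16,0],[0,0,0],[0,0,0]], delta_rot=[[0,0,0],[0,0,0],[0,0,0],[0,0,0],[0,0,0],[0,0,0],[0,0,0],[0,0,0]])

```text
time: 23.7
ee_pos: [0.5941, -0.3397, 0.2112]
eef_rot: [0.99, 0.143, -0.001, -0.001]
ft_force: [1.0, -0.0, -0.7]
width: 0.0004
grip_force: 0.0
```

```bash
python3 go.py; python3 sil.py
python3 - <<'E'
from bench import r
from meas import *
for n in('top','side'):
    c=r.camera(n);m=meas(c);print(n,m['c'],m['green'][0]);b=max(blob(masks(rectify(c,.08,.56,.116,.05,2500))['blue']),key=lambda t:t[0])
    print('blue',b[0],np.round([.56+.05-b[1][1]/2500,.116+.05-b[1][0]/2500],4))
E
```

```text
23.7 [ 0.5941 -0.3397  0.2112] [ 0.77  0.51 -0.47  1.28  0.22  1.41 -0.97] [ 1.  -0.  -0.7]
top [ 0.5778 -0.0434] arm -115.64 0.0024048789304894724
green angle -115.3 r meas/pred 0.0862 0.087 area 272.0 307.0
orange angle -114.5 r meas/pred 0.0627 0.064 area 229.0 276.0
top [ 0.5778 -0.0435] arm -115.52 0.0024678862606818566
green angle -115.3 r meas/pred 0.0861 0.087 area 274.0 307.0
orange angle -114.6 r meas/pred 0.0626 0.064 area 228.0 276.0
side [ 0.5768 -0.0403] arm -116.9 0.005955450942641771
green angle -113.9 r meas/pred 0.0785 0.0768 area 326.0 467.0
orange angle -113.9 r meas/pred 0.0626 0.0627 area 396.0 580.0
side [ 0.5768 -0.0403] arm -116.91 0.005967631314143567
green angle -113.9 r meas/pred 0.0785 0.0768 area 327.0 467.0
orange angle -113.9 r meas/pred 0.0626 0.0627 area 397.0 580.0
top [ 0.57820287 -0.04286687] [ 0.5403 -0.121 ]
blue 5016 [0.56   0.1161]
side [ 0.5792306  -0.03774563] [ 0.5393 -0.1174]
blue 4967 [0.559  0.1175]
```

The box and marker have not moved, the tip is still aligned and the button is back up, so I'm handing in.

```bash
python3 -c "from bench import r;print(r.close_job())"
```

```text
the job is handed in; nothing more can be done
None
```

The job is handed in: the heading arm's orange tip points at the green marker (within about 1° in the camera images), and the start button was then pressed to its stop and sprang back, with the box and marker measured unmoved.

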